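Shut the bench extractor's vent flap with the hook pole

ROBOT

A 6-joint arm with a two-finger parallel gripper is mounted at the origin on the work surface. World frame = base frame: x ahead of the robot, y to its left, z up, the work surface at z = 0. Lengths are in m, angles in rad, forces in N, time in s.
With the tool pointing down it reaches from about 0.325 to 0.775 m from the base axis. Payload 9.3 kg.
Tool frame: the origin (TCP) lies between the finger pads; the fingertips stand 11 mm ahead of it and the grasp point (between the pads) lies 8 mm behind it; z points along the fingers, y is the direction in which the jaws open and shut (so a half turn about z gives the same grasp; the last joint's range is limited). The gripper opens to 85 mm and grips with 20 to 120 N. Pads are 22 mm wide; open, the fingers measure 114 mm over their backs; the gripper's body (76 mm by 85 mm) begins 54 mm behind the grasp point. The pads swing forward as they close: fully open they stand 13 mm farther back than shut.
Start: joints at [-1.277, 0.259, 0.021, 1.334, 0, 1.418], TCP at [0.238, -0.496, 0.242] pointing down, gripper open.
Joint ranges: [-3.04, 3.04], [-0.91, 1.82], [-1.04, 1.36], [-1.92, 1.95], [-1.52, 1.45], [-3.14, 3.14]. Speed limits (rad/s): [2.22, 2.22, 2.79, 3.14, 3.14, 3.14].

INTERFACE

Orientations are given as a unit quaternion [x, y, z, w].
In Python, from workcell import sense, snapshot, close_job gives the robot as it stands.
- The arm moves only by the shell command python3 -m inch 'ROWS' [FORCE]. ROWS is JSON, a list of rows, each a list of 7 numbers: the shift along the tool's x, y, z in mm, then the turn, a rotation vector about the tool's x, y, z in rad, then the finger opening in mm, from 0 to 85.4. In form: [[dx, dy, dz, ax, ay, az, gripper], ...]. A call has 1 to 12 rows; each row shifts and turns the pose as measured when the row begins, along the tool's axes as they then stand; what a row does not reach is not made up. A row lasts 1/8 s, in which the tool goes at most 62.5 mm and 10.7 degrees, less where a joint would pass 70% of its speed; a pose out of reach is approached as far as the arm can. A call is refused whole if a number of a shift passes 62.5 or a number of a turn 0.188, either way. A call with a gripper value outside its range is refused whole. The fingers move at their own pace and stop on an object; FORCE is the grip in N (left out, the last holds). Time passes only in rows, so rows that do not move let the fingers close. It gives the time, the measured TCP pose, the force and the opening at its end, in the units of the state.
- sense(): the state, without advancing time (a new reading comes with each control period).
- snapshot(name): name is "scene" or "side" or "wrist"; returns a dict with "pixels" (400x640x3 uint8, red, green, blue), "range_z" (400x640 float32, m along the optical axis (not along the pixel's ray), 0 where there is no reading), "fx", "fy", "cx", "cy" (pixels), "R" (3x3) and "t" (3): a world point X has camera coordinates R X + t. Camera axes: x right, y down, z forward; pixel columns grow to the right and rows downward; lengths in m; the calibration is good to about 2 mm. The wrist camera is an equidistant fisheye: a pixel r from the principal point sees the ray r / f radians off the axis. A picture is of the moment at which its call begins.
- close_job(): hands the job in, once; it reports no verdict.
The state is a dict: "clock": time; "q": joint angles; "qd": joint speeds; "joint_efforts": joint torques, N m; "eef_pos": TCP position; "eef_rot": TCP orientation; "force": force on the tool from outside, world axes, zero at the start; "moment": the same for the moment, N m; "gripper_width": finger opening in m.
Only numpy, scipy, OpenCV 4.12 (cv2) and the standard library are available. Lean on these libraries where they do the work, as an engineer would, in place of code of your own. Each camera call takes 0.05 s, during which the arm holds its last target.

TASK

The vent flap of the fume extraction hood on the bench has been left open: take the hook pole off its rests, hook it into the ring eye on the flap and swing the flap up and shut, pressing it home against its rubber seal just firmly enough for the latch to catch and hold it. Do it with the pole only, without forcing the flap. Then unhook, lay the pole back on its two rests as you found it, let go, and leave the other things on the bench alone.

Things in the scene. Friction and masses are not known exactly. Their poses are not given: they have to be found in the camera images.
- hood: Fixed grey extraction hood, 340 wide, 240 deep, 380 high. Origin on the bench under the middle of its front; x points into it (front faces -x), z up. Over the flap's top two sprung latch noses stand 80 either side of the middle, feet 314 up, with a rubber strip behind the flap. Strip and latch share one carrier on slotted screws, set between 8 mm further in and 12 mm further out, not measured.
- flap (a joint): Angle (rad) of the flap, a panel 250 wide, 230 high, 10 thick, hinged at its bottom; 0 nominally shut (upright), + open, leaning out. Sprung stays hold it from 0.35 to 0.7, and push it open from less. 1 to 5 N at the eye swing it; its last 10 mm squeeze the strip (1 N/mm). Latch catches at 10 to 14 N; 1.5 mm on it is solid, force climbs fast; 23 N bends the flap. Caught: within 0.065 of 0.
- flap_hinge (a point): Point on the flap's hinge axis at mid-width, 95 mm above the bench, 15 mm in front of the hood's front face. The axis runs along the hood's y. The point's axes turn with the flap; shut, they match the hood's.
- eye (a point): Centre of the steel ring eye on the flap's front, at mid-width near the top: a closed ring of 5 mm wire, hole 26 mm, on a short shank. In the flap's frame it lies 35 mm out (-x) from the hinge axis and 212 mm up. Its z is the ring's axis: vertical when shut, leaning out with the open flap. Open to hooking from above.
- pole_grip (a point): Balance point of the loose hook pole, on its centre line: hold it here. Wooden pole 20 x 20 square, about 0.19 kg, lying level in its rests. x points along it to the hook, z up. The wood reaches 317 mm back and 143 mm ahead; then a steel collar 24 square to 173 mm, then the hook, an 8 mm rod that runs straight to 205 mm and there turns square down.
- prong (a point): Middle of the hook's downward prong, an 8 mm rod: 205 mm ahead of pole_grip along the pole and 14 mm below its centre line. The prong's tip is 18 mm below this point; the underside of the hook's level rod is 10 mm above it. Axes as the pole's.
- rest (a point): Where pole_grip belongs with the pole on its rests, 95 mm above the bench, midway between the two forks of a fixed steel stand (base 300 x 60). Forks 110 mm either side along x, 8 thick, slot 26 wide, floor 85 mm and straight sides to 105 mm above the bench, then flared to 50 wide at 118. x is the way the hook points. The pole starts within 12 mm of it along x.
- gear: Bystander: loose steel gear wheel, 83 across, 38 high, on the bench. Origin under its centre.
- cleaner_bottle: Bystander: loose red bottle of cleaner, 62 across, 160 high, standing. Origin under its centre.
- bearing: Bystander: loose steel bearing ring, 72 across, 20 high, on the bench. Origin under its centre.

How it is judged:
By the outcome, as a careful person would: the job done as asked, in the order asked, and still so for the second after the job is handed in, with the robot touching nothing.
It also fails if it takes over 67 s, if anything falls off the work surface, if the arm or the gripper's body presses on something with over 40 N, if the wrist force passes 120 N, or if a joint passes its speed limit or range.

## Working session

There is one attempt and no reset: what is moved stays moved. The work goes in short steps, Python scripts to look and compute and a shell command to move; the robot and the scene stay as the last step left them, time stands still between calls to the robot, and variables do not carry over. Pictures are saved under pics/ and viewed, and the job is handed in when it is done.

```bash
ls; mkdir -p pics; python3 - <<'E'
from workcell import sense, snapshot
import cv2, numpy as np
print(sense())
for n in ["scene","side"]:
    s=snapshot(n); cv2.imwrite(f"pics/{n}0.png",s["pixels"][:,:,::-1]); print(n,s["fx"],s["fy"],s["cx"],s["cy"],s["R"],s["t"])
    np.savez(f"{n}0.npz",**s)
E
```

```text
pics
{'clock': 0.0, 'q': array([-1.27661074e+00,  2.59189587e-01,  2.07417236e-02,  1.33369723e+00,
       -2.29676593e-05,  1.41822483e+00]), 'qd': array([-0.0008225 ,  0.00016933, -0.00090739, -0.00038038, -0.00057523,
       -0.00125794]), 'joint_efforts': array([-4.80305916e-04, -5.55639088e+01,  3.44536865e+01,  1.37037132e-02,
       -1.02846273e-04,  9.21538003e-06]), 'eef_pos': array([ 0.23754702, -0.49575089,  0.24165969]), 'eef_rot': array([ 9.75154359e-01,  2.21525440e-01, -5.91664247e-05, -6.71883497e-04]), 'force': array([ 0.24154012, -0.21408566,  0.14953938]), 'moment': array([ 0.01590623, -0.0041073 ,  0.00762996]), 'gripper_width': 0.0852842572179878}
scene 454.5499991479562 454.5499991479562 315.19713136544954 191.07938562397493 [[-0.06246498  0.99804411 -0.00246431]
 [ 0.64490114  0.038478   -0.76329677]
 [-0.76170903 -0.04926856 -0.64604332]] [ 0.1108076  -0.25287915  1.68154719]
side 406.64440946041407 406.64440946041407 319.6391623534489 200.34644553762394 [[ 0.23240637  0.97251422  0.01426049]
 [ 0.77921213 -0.17739734 -0.60113113]
 [-0.5820788   0.15081866 -0.79902315]] [-0.07872077 -0.37586716  1.37216376]
```

View pics/scene0.png

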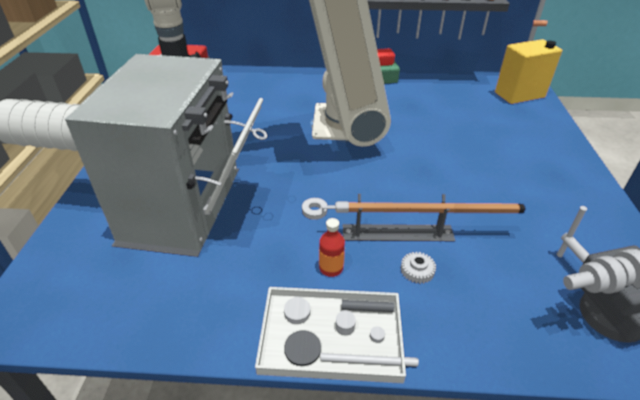

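View pics/side0.png

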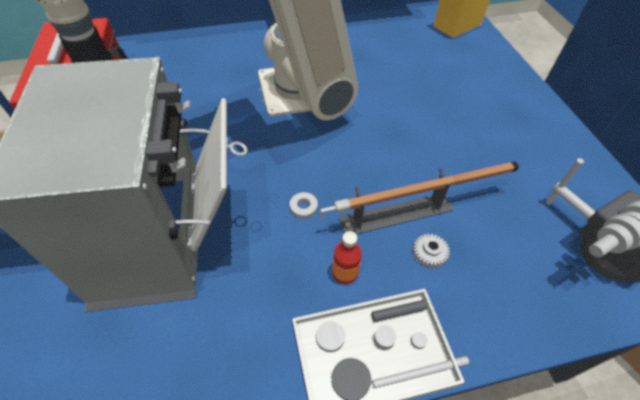

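```bash
cat > h.py <<'E'
import numpy as np, cv2
def pts(s):
    z=s["range_z"]; v,u=np.mgrid[0:400,0:640]
    c=np.stack([(u-s["cx"])/s["fx"]*z,(v-s["cy"])/s["fy"]*z,z],-1)
    P=(c-s["t"])@s["R"]; P[z==0]=np.nan
    return P
def proj(s,X):
    c=s["R"]@np.asarray(X)+s["t"]; return s["cx"]+s["fx"]*c[0]/c[2], s["cy"]+s["fy"]*c[1]/c[2]
def ray(s,u,v):
    d=s["R"].T@np.array([(u-s["cx"])/s["fx"],(v-s["cy"])/s["fy"],1]); o=-s["R"].T@s["t"]; return o,d
def plane(s,u,v,z):
    o,d=ray(s,u,v); return o+d*(z-o[2])/d[2]
def tri(s1,p1,s2,p2):
    o1,d1=ray(s1,*p1);o2,d2=ray(s2,*p2)
    k=np.linalg.lstsq(np.stack([d1,-d2],1),o2-o1,rcond=None)[0]
    a=o1+d1*k[0];b=o2+d2*k[1]; return (a+b)/2,np.linalg.norm(a-b)
E
python3 - <<'E'
from h import *
np.set_printoptions(precision=4,suppress=True)
for n in ["scene","side"]:
    s=dict(np.load(f"{n}0.npz")); P=pts(s); hsv=cv2.cvtColor(s["pixels"],cv2.COLOR_RGB2HSV)
    # wood: orange mask at z .09-.12
    m=(hsv[...,0]<20)&(hsv[...,1]>100)&(P[...,2]>0.08)&(P[...,2]<0.13)&(P[...,0]>0.2)&(P[...,0]<1)
    k,l,st,_=cv2.connectedComponentsWithStats(m.astype(np.uint8)); i=1+np.argmax(st[1:,4]); m=l==i
    Q=P[m]; top=Q[Q[:,2]>np.percentile(Q[:,2],50)]
    c=np.median(Q,0); print(n,st[i],"z pct",np.percentile(Q[:,2],[5,25,50,75,95]))
    ln=cv2.fitLine(top[:,:2].astype(np.float32),cv2.DIST_L2,0,.01,.01).ravel(); print("line",ln, "y range",Q[:,1].min(),Q[:,1].max())
    # hood front/top
    T=P[(P[...,2]>.37)&(P[...,2]<.39)&(P[...,1]<-.1)]; print("hoodtop",len(T),np.nanmin(T,0),np.nanmax(T,0))
    r=cv2.minAreaRect((T[:,:2]*1000).astype(np.float32)); print(r, cv2.boxPoints(r))
    for name,(lo,hi),hs in [("bottle",(0.02,.2),None)]:
        mb=((hsv[...,0]<8)|(hsv[...,0]>172))&(hsv[...,1]>150)&(P[...,2]>.02)&(P[...,2]<.2)&(P[...,0]>.5)
        print("bottle",np.nanmedian(P[mb],0),mb.sum())
    big=cv2.resize(s["pixels"][80:280,80:480] if n=="scene" else s["pixels"][60:260,120:520],None,fx=2,fy=2,interpolation=cv2.INTER_CUBIC)
    cv2.imwrite(f"pics/{n}0z.png",big[:,:,::-1])
E
```

```text
scene [ 350  203  170   10 1182] z pct [0.0963 0.1016 0.1049 0.1065 0.1083]
line [ 0.0495 -0.9988  0.5636  0.2327] y range 0.01531909217158551 0.4501988015379633
hoodtop 7994 [ 0.2289 -0.612   0.37  ] [ 0.6651 -0.3068  0.39  ]
((443.99957275390625, -452.409423828125), (283.3518371582031, 426.7785949707031), 84.4211654663086) [[ 217.848  -572.6696]
 [ 642.605  -614.1589]
 [ 670.1512 -332.1493]
 [ 245.3941 -290.6599]]
bottle [ 0.7156 -0.0269  0.108 ] 508
side [ 350  164  165   44 1209] z pct [0.0974 0.1028 0.1047 0.106  0.1076]
line [ 0.0473 -0.9989  0.5628  0.2349] y range 0.016073909582566385 0.4549753065395044
hoodtop 19639 [ 0.2293 -0.5979  0.37  ] [ 0.6625 -0.306   0.39  ]
((443.02349853515625, -450.89208984375), (282.31890869140625, 424.2790832519531), 84.5915298461914) [[ 218.5233 -571.4278]
 [ 640.9136 -611.4184]
 [ 667.5237 -330.3564]
 [ 245.1334 -290.3658]]
bottle [ 0.7134 -0.0332  0.1087] 520
```

```bash
python3 - <<'E'
from h import *
a=cv2.imread("pics/scene0.png")[80:180,180:290]; b=cv2.imread("pics/side0.png")[90:260,140:260]
cv2.imwrite("pics/eyes.png",np.hstack([cv2.resize(a,(400,364)),cv2.resize(b,(257,364))]))
a=cv2.imread("pics/scene0.png")[180:260,290:540]; b=cv2.imread("pics/side0.png")[150:250,280:530]
cv2.imwrite("pics/poles.png",np.vstack([cv2.resize(a,(750,240)),cv2.resize(b,(750,300))]))
E
```

```text
(no output)
```

View pics/eyes.png

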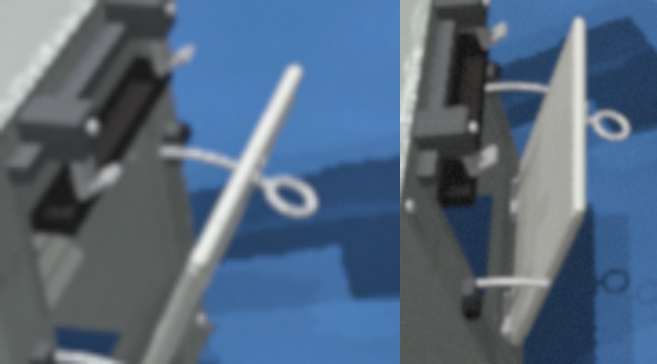

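View pics/poles.png

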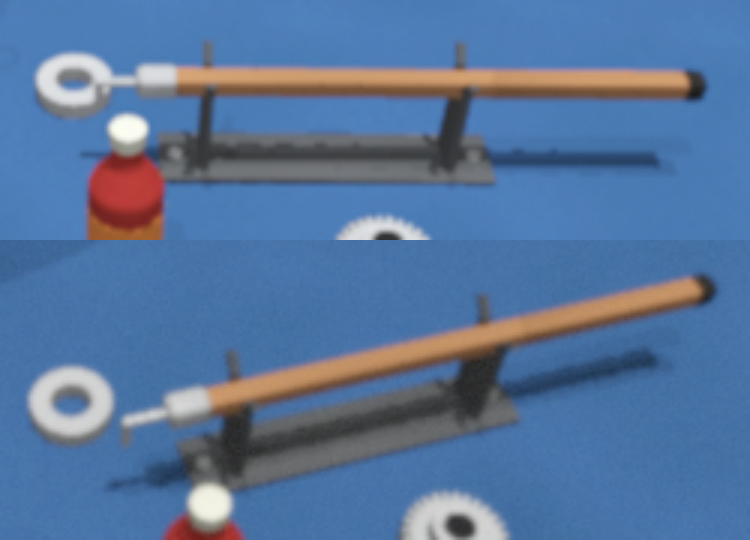

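```bash
python3 - <<'E'
from h import *
np.set_printoptions(precision=4,suppress=True)
sc=dict(np.load("scene0.npz")); sd=dict(np.load("side0.npz"))
for nm,a,b in [("woodfront",(349,206.7),(350,203.3)),("collarfront",(335.7,206.7),(335.3,206)),("capend",(525.3,208),(518.7,166)),("prongbend",(323.3,206.5),(322,210)),
 ("forkL",(359,194),(357.7,186.7)),("forkR",(443.3,194.3),(441,169)),
 ("eye",(180+290/400*110,80+196/364*100),(140+(610-400)/257*120,90+124/364*170)),
 ("hoodtopfrontnear",None,None)]:
    if a is None: continue
    print(nm,*tri(sc,a,sd,b), plane(sc,*a,.095),plane(sd,*b,.095))
for s in (sc,sd):
    P=pts(s)
    T=P[(P[...,2]>.376)&(P[...,2]<.386)&(P[...,1]<-.29)&(P[...,0]>.33)]
    h=cv2.convexHull((T[:,:2]*1000).astype(np.float32)); print(cv2.approxPolyDP(h,12,True).ravel())
    # flap panel edges: points in flap volume
    g=s["pixels"].astype(int)
    F=(P[...,1]>-.33)&(P[...,1]<-.12)&(P[...,2]>.1)&(P[...,2]<.33)&(P[...,0]>.3)&(P[...,0]<.75)&(g.min(-1)>130)
    Q=P[F]; print(len(Q),Q.min(0),Q.max(0))
E
```

```text
woodfront [0.577  0.0139 0.1052] 0.0028030301743941517 [0.5671 0.0132 0.095 ] [0.5688 0.0179 0.095 ]
collarfront [ 0.5729 -0.0205  0.0996] 0.0026763688533436958 [ 0.5691 -0.0215  0.095 ] [ 0.5687 -0.0182  0.095 ]
capend [0.5616 0.4618 0.1102] 0.0006657477244724601 [0.5447 0.4708 0.095 ] [0.5503 0.4754 0.095 ]
prongbend [ 0.5785 -0.0533  0.1026] 0.0005250765030648949 [ 0.5703 -0.0539  0.095 ] [ 0.573  -0.0517  0.095 ]
forkL [0.5492 0.0389 0.1262] 0.003519117271959066 [0.5144 0.0398 0.095 ] [0.5241 0.0504 0.095 ]
forkR [0.5404 0.255  0.1273] 0.00021539346100728386 [0.5021 0.2664 0.095 ] [0.5156 0.2748 0.095 ]
eye [ 0.5104 -0.2153  0.2753] 0.0015879362748855254 [ 0.2372 -0.2735  0.095 ] [ 0.3282 -0.22    0.095 ]
[ 665.1396 -372.5464  589.0124 -328.6962  425.4192 -310.4436  330.4772
 -341.3372  330.8613 -581.6379  640.6505 -609.5314]
540 [ 0.3674 -0.3297  0.1468] [ 0.6301 -0.2011  0.3299]
[ 662.3831 -371.7752  570.6317 -330.4966  331.4841 -339.1835  332.1371
 -578.9941  512.6199 -597.8253  643.0431 -571.2281]
2721 [ 0.3497 -0.33    0.1061] [ 0.6296 -0.1995  0.33  ]
```

```bash
cat >> h.py <<'E'
from scipy.spatial.transform import Rotation as Ro
def st():
    from workcell import sense
    s=sense(); R=Ro.from_quat(s["eef_rot"]).as_matrix()
    print("t %.2f pos %s phi %.4f tilt %s F %s M %s w %.1f"%(s["clock"],np.round(s["eef_pos"]*1000,1),np.arctan2(R[1,0],R[0,0]),np.round(R[:2,2],4),np.round(s["force"],2),np.round(s["moment"],2),s["gripper_width"]*1000)); return s,R
def togo(target,phi):
    "target TCP (m), phi tool x heading; prints shift in tool axes now (mm) and rotvec"
    s,R=st(); d=R.T@(np.asarray(target)-s["eef_pos"])*1000
    T=np.array([[np.cos(phi),np.sin(phi),0],[np.sin(phi),-np.cos(phi),0],[0,0,-1]])
    print("shift",np.round(d,1),"rotvec",np.round(Ro.from_matrix(R.T@T).as_rotvec(),4))
E
python3 -m inch '[[0,0,-60,0,0,0,85],[0,0,-60,0,0,0,85],[0,0,-60,0,0,0,85],[0,0,-55,0,0,0,85],[0,0,0,0,0,-0.18,85],[0,0,0,0,0,-0.18,85],[0,0,0,0,0,-0.18,85],[0,0,0,0,0,-0.18,85],[0,0,0,0,0,-0.18,85],[0,0,0,0,0,-0.18,85]]'
python3 -c "
from h import *
togo([.566,.152,.3],1.619)"
```

```text
clock: 1.35
eef_pos: [0.2374, -0.4965, 0.4728]
eef_rot: [0.711, 0.703, -0.001, 0.002]
force: [0.1, 0.8, 0.2]
gripper_width: 0.085
t 1.35 pos [ 237.4 -496.5  472.8] phi 1.5604 tilt [ 0.0018 -0.0052] F [0.06 0.84 0.24] M [0.03 0.04 0.  ] w 85.0
shift [652.8 321.6 170. ] rotvec [ 0.0017  0.0052 -0.0586]
```

```bash
python3 -m inch '[[60,30,0,0,0,-0.058,85],[60,30,0,0,0,0,85],[60,30,0,0,0,0,85],[60,30,0,0,0,0,85],[60,30,0,0,0,0,85],[60,30,0,0,0,0,85],[60,30,0,0,0,0,85],[60,30,0,0,0,0,85],[60,30,20,0,0,0,85],[60,25,50,0,0,0,85],[0,0,60,0,0,0,85],[0,0,40,0,0,0,85]]'
python3 -c "
from h import *
togo([.566,.152,.3],1.619)
from workcell import snapshot
s=snapshot('wrist'); cv2.imwrite('pics/w1.png',s['pixels'][:,:,::-1]); np.savez('w1.npz',**s); print(s['fx'],s['cx'],s['cy'],s['R'],s['t'])"
```

```text
clock: 2.85
eef_pos: [0.4848, 0.0684, 0.3092]
eef_rot: [0.689, 0.725, 0.001, -0.0]
force: [-0.9, -0.3, -0.3]
gripper_width: 0.0851
t 2.85 pos [484.8  68.4 309.2] phi 1.6225 tilt [0.0012 0.0025] F [-0.93 -0.3  -0.29] M [-0.06 -0.05  0.04] w 85.1
shift [79.2 85.4  9.5] rotvec [ 0.0013 -0.0024  0.0035]
309.70691628693146 314.19542408257695 197.51803960316647 [[ 0.99865456  0.05181132  0.00215701]
 [ 0.04902534 -0.95687585  0.28633044]
 [ 0.01689915 -0.28583945 -0.9581285 ]] [-0.48992961 -0.01355628  0.45512477]
```

View pics/w1.png

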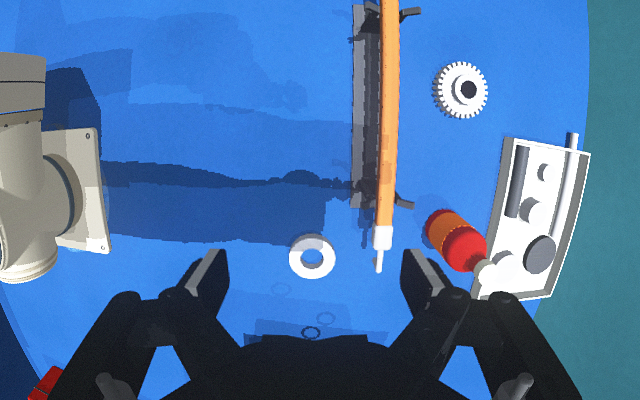

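```bash
python3 -m inch '[[40,43,0,0,0,0,85],[39,42,20,0,0,0,85],[4,4,30,0,0,0,85],[2,2,0,0,0,0,85],[0,0,0,0,0,0,85]]'
python3 -c "
from h import *
togo([.566,.152,.26],1.619)
from workcell import snapshot
s=snapshot('wrist'); cv2.imwrite('pics/w2.png',s['pixels'][:,:,::-1]); np.savez('w2.npz',**s)"
```

```text
clock: 3.52
eef_pos: [0.5723, 0.1597, 0.2564]
eef_rot: [0.69, 0.724, -0.001, -0.003]
force: [0.4, -0.4, 0.1]
gripper_width: 0.0852
t 3.52 pos [572.3 159.7 256.4] phi 1.6198 tilt [-0.0055  0.0024] F [ 0.41 -0.36  0.13] M [-0.02 -0.02  0.01] w 85.2
shift [-7.4 -6.7 -3.6] rotvec [-0.0054 -0.0026  0.0008]
```

View pics/w2.png

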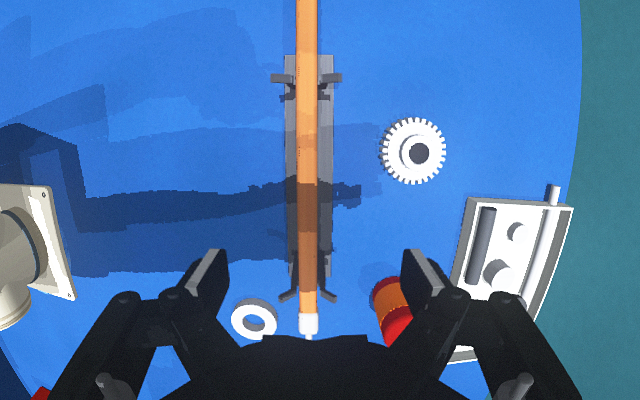

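```bash
cat >> h.py <<'E'
def fray(s,u,v,z):
    dx,dy=u-s["cx"],v-s["cy"]; r=np.hypot(dx,dy); th=r/s["fx"]
    d=np.array([np.sin(th)*dx/r,np.sin(th)*dy/r,np.cos(th)]); d=s["R"].T@d; o=-s["R"].T@s["t"]
    return o+d*(z-o[2])/d[2]
E
python3 - <<'E'
from h import *
np.set_printoptions(precision=4,suppress=True)
s=dict(np.load("w2.npz")); hsv=cv2.cvtColor(s["pixels"],cv2.COLOR_RGB2HSV)
w=(hsv[...,0]>5)&(hsv[...,0]<22)&(hsv[...,1]>90)
for v in (20,60,100,140,180,220,260,290):
    u=np.where(w[v,280:340])[0]+280; a=fray(s,u.min()-.5,v,.105);b=fray(s,u.max()+.5,v,.105); print(v,u.min(),u.max(),a[:2],b[:2],(a+b)[:2]/2)
cv2.imwrite("pics/w2z.png",cv2.resize(s["pixels"][50:350,250:370],None,fx=2,fy=2,interpolation=cv2.INTER_CUBIC)[:,:,::-1])
for v in range(300,325): 
    if v%2: print(v,hsv[v,308],end=' ')
E
```

```text
20 296 316 [0.5486 0.3154] [0.5676 0.3161] [0.5581 0.3157]
60 296 316 [0.5506 0.2769] [0.5694 0.2777] [0.56   0.2773]
100 296 316 [0.5524 0.24  ] [0.5713 0.2408] [0.5618 0.2404]
140 296 316 [0.5539 0.2033] [0.5731 0.2042] [0.5635 0.2038]
180 296 316 [0.5553 0.1656] [0.575  0.1666] [0.5651 0.1661]
220 297 316 [0.5575 0.1255] [0.5771 0.1265] [0.5673 0.126 ]
260 299 316 [0.5608 0.0813] [0.5793 0.0823] [0.5701 0.0818]
290 300 316 [0.5629 0.044 ] [0.5813 0.045 ] [0.5721 0.0445]
301 [ 17 136 249] 303 [ 17 132 250] 305 [ 17 131 250] 307 [ 16 135 249] 309 [ 16 138 249] 311 [ 17 133 250] 313 [ 14  58 246] 315 [110   9 251] 317 [100   3 252] 319 [105   4 253] 321 [110   3 253] 323 [105   4 253]
```

View pics/w2z.png

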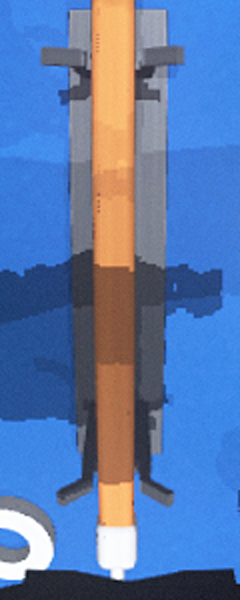

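```bash
python3 - <<'E'
from h import *
np.set_printoptions(precision=4,suppress=True)
s=dict(np.load("w2.npz"))
print("collar",fray(s,308,313,.105))
for n,p in dict(fl=(273,78),fr=(341,78),nl=(281,299),nr=(335,299)).items(): print(n,fray(s,*p,.118))
E
```

```text
collar [0.5734 0.0125 0.105 ]
fl [0.5329 0.2585 0.118 ]
fr [0.5912 0.261  0.118 ]
nl [0.544  0.0397 0.118 ]
nr [0.6009 0.0429 0.118 ]
```

```bash
python3 -m inch '[[-5,-7,40,-0.005,-0.003,0,85],[0,0,40,0,0,-0.002,85],[0,0,40,0,0,0,85],[0,0,0,0,0,0,85]]' 40
python3 -c "
from h import *
togo([.5658,.155,.087],1.622)"
```

```text
clock: 4.08
eef_pos: [0.5672, 0.1519, 0.1415]
eef_rot: [0.69, 0.724, 0.004, 0.004]
force: [0.0, -0.1, 1.1]
gripper_width: 0.0848
t 4.08 pos [567.2 151.9 141.5] phi 1.6182 tilt [0.0111 0.0006] F [ 0.01 -0.05  1.14] M [-0.01  0.01  0.02] w 84.8
shift [ 3.2 -1.9 54.5] rotvec [ 0.0111 -0.0001 -0.0038]
```

```bash
python3 -m inch '[[3,-2,20,0.011,0,-0.004,85],[0,0,20,0,0,0,85],[0,0,13,0,0,0,85],[0,0,0,0,0,0,85],[0,0,0,0,0,0,85]]' 40
python3 -c "
from h import *
togo([.5658,.155,.087],1.622)"
```

```text
clock: 4.7
eef_pos: [0.5687, 0.155, 0.0932]
eef_rot: [0.689, 0.725, 0.003, 0.003]
force: [0.4, -0.4, 1.2]
gripper_width: 0.0853
t 4.70 pos [568.7 155.   93.2] phi 1.6218 tilt [0.0087 0.0013] F [ 0.37 -0.35  1.22] M [-0.04 -0.    0.06] w 85.3
shift [ 0.2 -3.   6.2] rotvec [ 0.0088 -0.0009 -0.0002]
```

```bash
python3 -m inch '[[0,-3,6,0.009,-0.001,0,85],[0,0,0,0,0,0,85],[0,0,0,0,0,0,85]]' 40
python3 -c "
from h import *
togo([.5658,.155,.087],1.622)"
```

```text
clock: 5.08
eef_pos: [0.5661, 0.1549, 0.088]
eef_rot: [0.689, 0.725, 0.0, 0.0]
force: [0.2, 0.6, -0.2]
gripper_width: 0.085
t 5.08 pos [566.1 154.9  88. ] phi 1.6219 tilt [0.0009 0.    ] F [ 0.21  0.57 -0.23] M [-0.03  0.01  0.02] w 85.0
shift [ 0.1 -0.3  1. ] rotvec [ 0.0009  0.     -0.0001]
```

Good. Close.

```bash
python3 -m inch '[[0,0,1,0,0,0,40],[0,0,0,0,0,0,24],[0,0,0,0,0,0,16],[0,0,0,0,0,0,10],[0,0,0,0,0,0,10],[0,0,0,0,0,0,10],[0,0,0,0,0,0,10]]' 30
python3 -c "
from h import *
st()"
```

```text
clock: 5.95
eef_pos: [0.5662, 0.155, 0.0872]
eef_rot: [0.689, 0.725, 0.001, 0.0]
force: [-0.4, -0.1, 0.2]
gripper_width: 0.0197
t 5.95 pos [566.2 155.   87.2] phi 1.6219 tilt [0.0013 0.0001] F [-0.38 -0.12  0.19] M [0.04 0.02 0.  ] w 19.7
```

```bash
python3 -m inch '[[0,0,0,0,0,0,10],[0,0,-10,0,0,0,10],[0,0,-20,0,0,0,10],[0,0,-20,0,0,0,10],[0,0,-30,0,0,0,10],[0,0,-40,0,0,0,10],[0,0,-50,0,0,0,10],[0,0,-50,0,0,0,10],[0,0,-40,0,0,0,10],[0,0,0,0,0,0,10],[0,0,0,0,0,0,10]]' 100
python3 - <<'E'
from h import *
np.set_printoptions(precision=4,suppress=True)
st()
from workcell import snapshot
for n in ("scene","side"):
    s=snapshot(n); np.savez(n+"3.npz",**s); cv2.imwrite(f"pics/{n}3.png",s["pixels"][:,:,::-1])
a=cv2.imread("pics/scene3.png")[60:260,180:540]; b=cv2.imread("pics/side3.png")[50:250,160:520]
cv2.imwrite("pics/b3.png",cv2.resize(np.vstack([a,b]),(540,600)))
E
```

```text
clock: 7.32
eef_pos: [0.5639, 0.1547, 0.3577]
eef_rot: [0.689, 0.725, -0.001, -0.0]
force: [0.3, 0.8, -1.8]
gripper_width: 0.0183
t 7.33 pos [563.9 154.7 357.7] phi 1.6218 tilt [-0.0014 -0.0001] F [ 0.33  0.77 -1.82] M [ 0.   -0.01  0.05] w 18.3
```

View pics/b3.png

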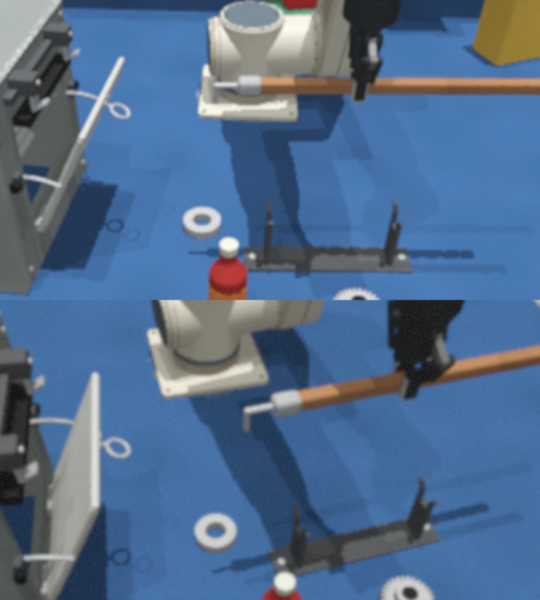

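```bash
python3 - <<'E'
from h import *
np.set_printoptions(precision=4,suppress=True)
sc=dict(np.load("scene3.npz")); sd=dict(np.load("side3.npz"))
E=[]
for s,(u0,u1,v0,v1) in ((sc,(245,272,122,144)),(sd,(222,250,136,158))):
    g=s["pixels"].min(-1)[v0:v1,u0:u1]; b=cv2.resize(g,None,fx=8,fy=8,interpolation=cv2.INTER_CUBIC)
    m=(b>115).astype(np.uint8); cs,h=cv2.findContours(m,cv2.RETR_CCOMP,cv2.CHAIN_APPROX_NONE)
    for c,hh in zip(cs,h[0]):
        if hh[3]>=0 and len(c)>30:
            e=cv2.fitEllipse(c); p=((e[0][0]+.5)/8-.5+u0,(e[0][1]+.5)/8-.5+v0); print("hole",p,np.array(e[1])/8,e[2]); E.append(p)
    cv2.imwrite(f"pics/eye{len(E)}.png",b)
print("eye",tri(sc,E[0],sd,E[-1]))
cv2.imwrite("pics/pr3.png",np.hstack([cv2.resize(sc["pixels"][100:135,310:370],None,fx=6,fy=6),cv2.resize(sd["pixels"][100:145,310:370],None,fx=6,fy=6)[:210]])[:,:,::-1])
st()
E
```

```text
hole (259.528112411499, 133.30088329315186) [4.0185 8.5222] 121.13019561767578
hole (238.01556205749512, 147.9781894683838) [ 6.3609 10.8317] 120.09556579589844
eye (array([ 0.5144, -0.2151,  0.2794]), np.float64(0.0010997065503518966))
t 7.42 pos [563.8 154.7 357.5] phi 1.6218 tilt [-0.002  -0.0002] F [ 0.04 -0.4  -2.39] M [-0.   -0.03  0.04] w 18.3
```

View pics/pr3.png

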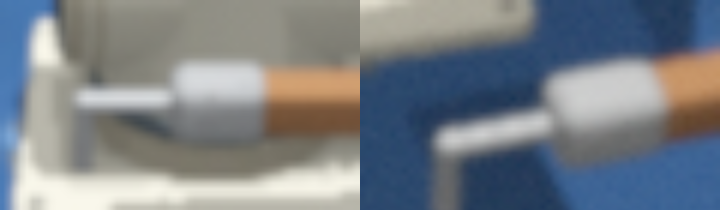

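```bash
python3 - <<'E'
from h import *
np.set_printoptions(precision=4,suppress=True)
sc=dict(np.load("scene3.npz")); sd=dict(np.load("side3.npz"))
print(tri(sc,(323.4,116.2),sd,(324.4,123.2)))
print("collar/wood",tri(sc,(310+265/6,100+101/6),sd,(310+303/6,100+107/6)))
g=np.array([.5638,.1547,.3655]); print("pred prong bend",g+.205*np.array([.051,-.9987,0]), "wood", g+.143*np.array([.051,-.9987,0]))
E
```

```text
(array([ 0.582 , -0.0552,  0.3739]), np.float64(0.0011346385580168002))
collar/wood (array([0.5832, 0.0119, 0.375 ]), np.float64(0.0003054840923303977))
pred prong bend [ 0.5743 -0.05    0.3655] wood [0.5711 0.0119 0.3655]
```

```bash
python3 -m inch '[[-20,-4,0,0,0,0.05,10],[-30,-6,0,0,0,0.05,10],[-30,-6,0,0,0,0.05,10],[-30,-6,5,0,0,0,10],[-15,-4,10,0,0,0,10],[0,0,0,0,0,0,10],[0,0,0,0,0,0,10]]'
python3 - <<'E'
from h import *
togo([.5268,-.0059,.327],1.4726)
E
```

```text
clock: 8.3
eef_pos: [0.5284, 0.0235, 0.3365]
eef_rot: [0.746, 0.665, -0.005, -0.004]
force: [0.5, -0.7, -2.3]
gripper_width: 0.019
t 8.30 pos [528.4  23.5 336.5] phi 1.4560 tilt [-0.0126 -0.0011] F [ 0.49 -0.72 -2.3 ] M [ 0.02  0.01 -0.01] w 19.0
shift [-29.3   1.9   9.6] rotvec [-0.0125  0.0024 -0.0166]
```

```bash
python3 -m inch '[[-12,2,3,-0.0125,0.002,-0.0166,10],[-12,0,3,0,0,0,10],[-5,0,2,0,0,0,10],[0,0,0,0,0,0,10],[0,0,0,0,0,0,10]]'
python3 - <<'E'
from h import *
np.set_printoptions(precision=4,suppress=True)
togo([.5268,-.0059,.327],1.4726)
from workcell import snapshot
for n in ("scene","side"):
    s=snapshot(n); np.savez(n+"4.npz",**s); cv2.imwrite(f"pics/{n}4.png",s["pixels"][:,:,::-1])
a=cv2.imread("pics/scene4.png")[90:160,210:310]; b=cv2.imread("pics/side4.png")[105:175,190:290]
cv2.imwrite("pics/b4.png",cv2.resize(np.hstack([a,b]),(800,280)))
E
```

```text
clock: 8.93
eef_pos: [0.5278, -0.0051, 0.3284]
eef_rot: [0.741, 0.672, -0.0, -0.0]
force: [0.9, -0.2, -1.7]
gripper_width: 0.0182
t 8.93 pos [527.8  -5.1 328.4] phi 1.4732 tilt [-0.0004  0.0002] F [ 0.92 -0.17 -1.68] M [ 0.05  0.04 -0.01] w 18.2
shift [-0.9 -0.9  1.4] rotvec [-0.0004 -0.0002  0.0006]
```

View pics/b4.png

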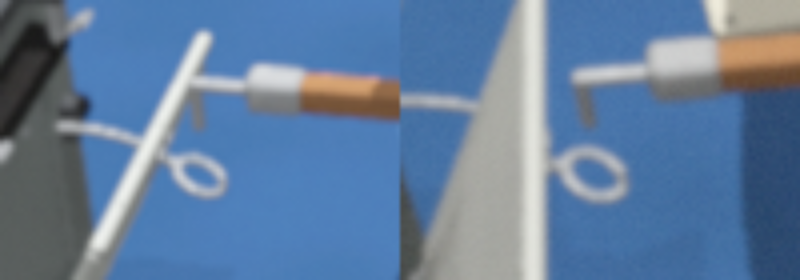

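```bash
python3 - <<'E'
from h import *
np.set_printoptions(precision=4,suppress=True)
sc=dict(np.load("scene4.npz")); sd=dict(np.load("side4.npz"))
a,e1=tri(sc,(259.6,121.5),sd,(237,136)); b,e2=tri(sc,(259.53,133.3),sd,(238.02,147.98)); print(a,b,b-a,e1,e2)
E
```

```text
[ 0.5168 -0.212   0.3144] [ 0.5144 -0.2151  0.2794] [-0.0024 -0.0031 -0.035 ] 0.0003556053878991918 0.0010979332108389374
```

```bash
python3 -m inch '[[-3,-2,8,0,0,0,10],[0,0,10,0,0,0,10],[0,0,8,0,0,0,10],[0,0,0,0,0,0,10]]'
python3 - <<'E'
from h import *
togo([.526,-.008,.281],1.4726)
E
```

```text
clock: 9.52
eef_pos: [0.5251, -0.0076, 0.3]
eef_rot: [0.741, 0.672, -0.0, -0.001]
force: [0.3, -0.4, -2.4]
gripper_width: 0.0186
t 9.53 pos [525.1  -7.6 300. ] phi 1.4739 tilt [-0.0012  0.0004] F [ 0.33 -0.39 -2.41] M [-0.03  0.01 -0.02] w 18.6
shift [-0.3  1.  19. ] rotvec [-0.0012 -0.0002  0.0013]
```

```bash
python3 -m inch '[[0,1,7,0,0,0,10],[0,0,6,0,0,0,10],[0,0,5,0,0,0,10],[0,0,1,0,0,0,10],[0,0,0,0,0,0,10]]'
python3 - <<'E'
from h import *
np.set_printoptions(precision=4,suppress=True)
togo([.526,-.008,.281],1.4726)
from workcell import snapshot
for n in ("scene","side"):
    s=snapshot(n); np.savez(n+"5.npz",**s); cv2.imwrite(f"pics/{n}5.png",s["pixels"][:,:,::-1])
a=cv2.imread("pics/scene5.png")[90:160,210:310]; b=cv2.imread("pics/side5.png")[105:175,190:290]
cv2.imwrite("pics/b5.png",cv2.resize(np.hstack([a,b]),(800,280)))
E
```

```text
clock: 10.15
eef_pos: [0.5263, -0.0077, 0.2798]
eef_rot: [0.741, 0.672, -0.0, -0.0]
force: [-0.0, 0.5, -1.2]
gripper_width: 0.0184
t 10.15 pos [526.3  -7.7 279.8] phi 1.4740 tilt [-0.001   0.0003] F [-0.02  0.52 -1.16] M [ 0.01  0.   -0.02] w 18.4
shift [-0.3 -0.2 -1.2] rotvec [-0.001  -0.0002  0.0014]
```

View pics/b5.png

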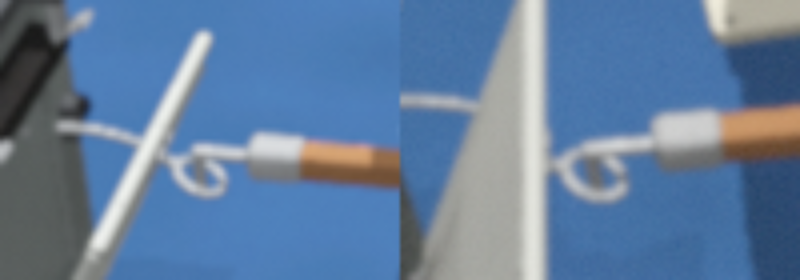

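```bash
python3 -m inch '[[-6,0,0,0,0,0,10],[-6,0,0,0,0,0,10],[-6,0,-3,0,0,0,10],[-6,0,-3,0,0,0,10],[-6,0,-3,0,0,0,10],[0,0,0,0,0,0,10]]'
python3 - <<'E'
from h import *
togo([.526,-.008,.281],1.4726)
E
```

```text
clock: 11.0
eef_pos: [0.5236, -0.0395, 0.2906]
eef_rot: [0.74, 0.672, 0.001, 0.0]
force: [0.7, 2.1, -0.3]
gripper_width: 0.0183
t 11.00 pos [523.6 -39.5 290.6] phi 1.4741 tilt [0.0013 0.0008] F [ 0.72  2.12 -0.25] M [ 0.1  -0.09  0.06] w 18.3
shift [31.6 -0.6  9.6] rotvec [ 0.0013 -0.001   0.0015]
```

```bash
python3 -m inch '[[-6,0,-5,0,0,0,10],[-6,0,-4,0,0,0,10],[-6,0,-3,0,0,0,10],[-5,0,-2,0,0,0,10],[0,0,0,0,0,0,10]]'
python3 - <<'E'
from h import *
togo([.526,-.008,.281],1.4726)
from workcell import snapshot
for n in ("scene","side"):
    s=snapshot(n); np.savez(n+"6.npz",**s); cv2.imwrite(f"pics/{n}6.png",s["pixels"][:,:,::-1])
a=cv2.imread("pics/scene6.png")[90:160,190:290]; b=cv2.imread("pics/side6.png")[105:175,170:270]
cv2.imwrite("pics/b6.png",cv2.resize(np.hstack([a,b]),(800,280)))
E
```

```text
clock: 11.62
eef_pos: [0.5209, -0.0637, 0.3047]
eef_rot: [0.74, 0.672, 0.001, -0.001]
force: [0.1, 1.5, -2.9]
gripper_width: 0.018
t 11.62 pos [520.9 -63.7 304.7] phi 1.4741 tilt [-0.0004  0.0026] F [ 0.09  1.51 -2.88] M [ 0.63 -0.1   0.04] w 18.0
shift [55.9 -0.3 23.8] rotvec [-0.0006 -0.0026  0.0015]
```

View pics/b6.png

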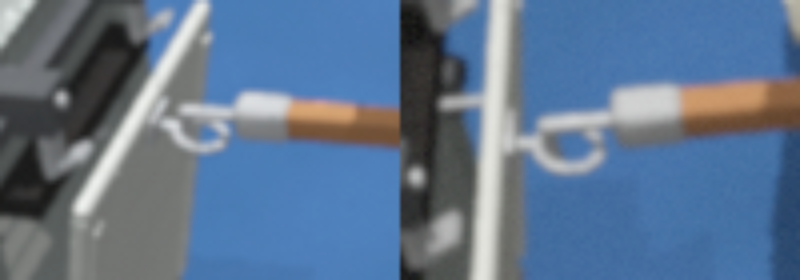

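```bash
python3 -m inch '[[-5,0,-1.5,0,0,0,10],[-5,0,-1.5,0,0,0,10],[-4,0,-1,0,0,0,10],[0,0,0,0,0,0,10]]'
python3 - <<'E'
from h import *
togo([.526,-.008,.281],1.4726)
E
```

```text
clock: 12.22
eef_pos: [0.5194, -0.0778, 0.3089]
eef_rot: [0.74, 0.672, 0.001, -0.001]
force: [1.1, 3.4, -3.0]
gripper_width: 0.0185
t 12.22 pos [519.4 -77.8 308.9] phi 1.4752 tilt [-0.0003  0.0029] F [ 1.05  3.41 -3.05] M [ 0.76 -0.04  0.05] w 18.5
shift [70.  -0.1 28.1] rotvec [-0.0005 -0.0029  0.0026]
```

```bash
for i in 1; do python3 -m inch '[[-2,0,-0.4,0,0,0,10],[-2,0,-0.4,0,0,0,10],[0,0,0,0,0,0,10]]'; done; python3 -c "
from h import *
st()"
```

```text
clock: 12.6
eef_pos: [0.519, -0.0798, 0.3098]
eef_rot: [0.74, 0.673, 0.002, -0.003]
force: [0.9, 3.0, -1.7]
gripper_width: 0.0182
t 12.60 pos [519.  -79.8 309.8] phi 1.4765 tilt [0.0001 0.0074] F [ 0.87  2.96 -1.73] M [ 0.65 -0.08 -0.1 ] w 18.2
```

```bash
python3 -m inch '[[-2,0,-0.3,0,0,0,10],[-2,0,-0.3,0,0,0,10],[0,0,0,0,0,0,10]]'; python3 -c "
from h import *
st()"
```

```text
clock: 12.98
eef_pos: [0.5185, -0.0816, 0.3106]
eef_rot: [0.739, 0.674, 0.004, -0.004]
force: [0.3, 3.9, -1.5]
gripper_width: 0.0183
t 12.97 pos [518.5 -81.6 310.6] phi 1.4784 tilt [0.0008 0.0114] F [ 0.31  3.92 -1.54] M [ 0.66 -0.02 -0.04] w 18.3
```

```bash
python3 -m inch '[[-2,0,-0.3,0,-0.012,0.005,10],[-2,0,-0.3,0,-0.004,0,10],[0,0,0,0,-0.003,0,10]]'; python3 -c "
from h import *
togo([.526,-.008,.281],1.4726)"
```

```text
clock: 13.35
eef_pos: [0.5184, -0.0831, 0.3108]
eef_rot: [0.74, 0.673, -0.001, 0.001]
force: [0.2, 2.7, -3.1]
gripper_width: 0.0185
t 13.35 pos [518.4 -83.1 310.8] phi 1.4756 tilt [-0.0007 -0.0025] F [ 0.2   2.67 -3.13] M [ 1.03 -0.14  0.09] w 18.5
shift [75.6  0.5 29.6] rotvec [-0.0005  0.0025  0.003 ]
```

```bash
python3 -m inch '[[-2,0,-0.3,0,-0.004,0.001,10],[-2,0,-0.3,0,-0.004,0,10],[0,0,0,0,-0.003,0,10]]'; python3 - <<'E'
from h import *
togo([.526,-.008,.281],1.4726)
from workcell import snapshot
for n in ("scene","side"):
    s=snapshot(n); np.savez(n+"7.npz",**s); cv2.imwrite(f"pics/{n}7.png",s["pixels"][:,:,::-1])
a=cv2.imread("pics/scene7.png")[70:160,180:290]; b=cv2.imread("pics/side7.png")[85:175,150:260]
cv2.imwrite("pics/b7.png",cv2.resize(np.hstack([a,b]),(800,327)))
E
```

```text
clock: 13.72
eef_pos: [0.5179, -0.0847, 0.3108]
eef_rot: [0.74, 0.673, -0.004, 0.002]
force: [0.5, 3.4, -3.3]
gripper_width: 0.0186
t 13.72 pos [517.9 -84.7 310.8] phi 1.4764 tilt [-0.0024 -0.0083] F [ 0.47  3.44 -3.34] M [ 1.09 -0.19 -0.01] w 18.6
shift [77.4  0.9 29.1] rotvec [-0.0016  0.0085  0.0038]
```

View pics/b7.png

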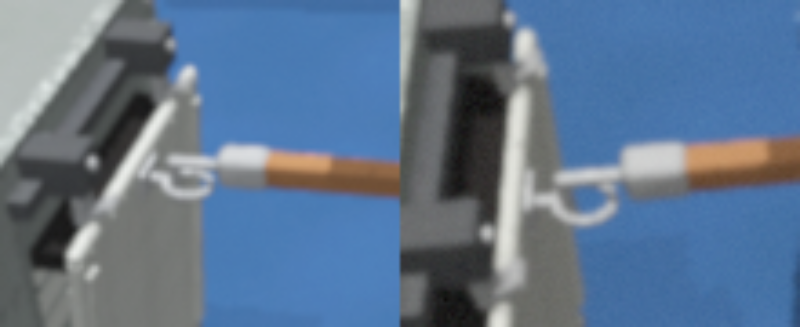

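```bash
python3 -m inch '[[-2,0,-0.5,-0.002,0.006,0.003,10],[-2,0,-0.5,0,0,0,10],[0,0,0,0,0,0,10]]'; python3 -c "
from h import *
togo([.526,-.008,.281],1.4726)"
```

```text
clock: 14.2
eef_pos: [0.5178, -0.0867, 0.3119]
eef_rot: [0.74, 0.673, 0.001, -0.0]
force: [0.4, 4.0, -1.6]
gripper_width: 0.018
t 14.20 pos [517.8 -86.7 311.9] phi 1.4753 tilt [0.0014 0.0019] F [ 0.42  4.   -1.59] M [ 1.05 -0.13  0.01] w 18.0
shift [79.1  0.6 31.1] rotvec [ 0.0012 -0.002   0.0027]
```

```bash
python3 -m inch '[[-2,0,-0.3,0,0,0,10],[-2,0,-0.3,0,-0.002,0,10],[0,0,0,0,0,0,10]]'; python3 -c "
from h import *
togo([.526,-.008,.281],1.4726)"
```

```text
clock: 14.58
eef_pos: [0.5175, -0.0885, 0.3129]
eef_rot: [0.739, 0.673, 0.002, -0.001]
force: [0.2, 3.6, -2.1]
gripper_width: 0.0186
t 14.57 pos [517.5 -88.5 312.9] phi 1.4770 tilt [0.0023 0.0047] F [ 0.16  3.6  -2.05] M [ 1.03 -0.11  0.02] w 18.6
shift [80.8  0.9 32.3] rotvec [ 0.0019 -0.0049  0.0044]
```

```bash
python3 -m inch '[[-2,0,-0.2,0.002,-0.004,0.004,10],[-2,0,-0.2,0,-0.002,0,10],[0,0,0,0,0,0,10]]'; python3 -c "
from h import *
togo([.526,-.008,.281],1.4726)"
```

```text
clock: 14.95
eef_pos: [0.5174, -0.0897, 0.3135]
eef_rot: [0.74, 0.673, 0.002, -0.001]
force: [0.8, 4.0, -2.8]
gripper_width: 0.0185
t 14.95 pos [517.4 -89.7 313.5] phi 1.4755 tilt [0.0012 0.0048] F [ 0.78  4.02 -2.78] M [ 0.99 -0.17  0.06] w 18.5
shift [81.9  0.7 32.9] rotvec [ 0.0007 -0.0049  0.0029]
```

```bash
python3 -m inch '[[-2,0,-0.3,0,0,0.001,10],[-2,0,-0.3,0,-0.002,0,10],[0,0,0,0,0,0,10]]'; python3 -c "
from h import *
togo([.526,-.008,.281],1.4726)"
```

```text
clock: 15.32
eef_pos: [0.5172, -0.0909, 0.3144]
eef_rot: [0.74, 0.673, 0.004, -0.002]
force: [0.7, 4.2, -1.7]
gripper_width: 0.0186
t 15.32 pos [517.2 -90.9 314.4] phi 1.4768 tilt [0.0022 0.0085] F [ 0.67  4.22 -1.73] M [ 1.06 -0.07 -0.  ] w 18.6
shift [83.1  0.9 34.1] rotvec [ 0.0014 -0.0086  0.0042]
```

```bash
python3 -m inch '[[-2.5,0,0,0.001,-0.006,0.004,10],[-2.5,0,0,0,-0.003,0,10],[-1,0,0,0,0,0,10]]'; python3 -c "
from h import *
togo([.526,-.008,.281],1.4726)"
```

```text
clock: 15.7
eef_pos: [0.517, -0.094, 0.3145]
eef_rot: [0.74, 0.673, 0.003, -0.002]
force: [1.3, 9.3, -1.8]
gripper_width: 0.0184
t 15.70 pos [517.  -94.  314.5] phi 1.4755 tilt [0.0019 0.0058] F [ 1.28  9.27 -1.84] M [ 2.09 -0.27  0.06] w 18.4
shift [86.3  0.7 34. ] rotvec [ 0.0013 -0.006   0.0029]
```

```bash
python3 -m inch '[[-2.5,0,0,0,-0.001,0.001,10],[-2.5,0,0,0,-0.002,0,10],[-1,0,0,0,0,0,10]]'; python3 -c "
from h import *
togo([.526,-.008,.281],1.4726)"
```

```text
clock: 16.08
eef_pos: [0.5166, -0.097, 0.3148]
eef_rot: [0.739, 0.673, 0.004, -0.002]
force: [1.5, 10.3, -2.4]
gripper_width: 0.0184
t 16.07 pos [516.6 -97.  314.8] phi 1.4771 tilt [0.003  0.0091] F [ 1.52 10.34 -2.44] M [ 2.03 -0.21 -0.01] w 18.4
shift [89.2  1.  34.6] rotvec [ 0.0021 -0.0093  0.0044]
```

```bash
python3 -m inch '[[-1,0,0,0.002,-0.006,0.003,10]]'; python3 - <<'E'
from h import *
togo([.526,-.008,.281],1.4726)
from workcell import snapshot
for n in ("scene","side"):
    s=snapshot(n); np.savez(n+"8.npz",**s); cv2.imwrite(f"pics/{n}8.png",s["pixels"][:,:,::-1])
a=cv2.imread("pics/scene8.png")[70:160,180:290]; b=cv2.imread("pics/side8.png")[85:175,150:260]
cv2.imwrite("pics/b8.png",cv2.resize(np.hstack([a,b]),(800,327)))
st()
E
```

```text
clock: 16.2
eef_pos: [0.5166, -0.0971, 0.3149]
eef_rot: [0.74, 0.672, 0.002, -0.002]
force: [1.3, 10.4, -0.8]
gripper_width: 0.0188
t 16.20 pos [516.6 -97.1 314.9] phi 1.4748 tilt [0.0011 0.0052] F [ 1.34 10.41 -0.83] M [ 2.38 -0.44  0.28] w 18.8
shift [89.4  0.8 34.4] rotvec [ 0.0005 -0.0053  0.0022]
t 16.30 pos [516.6 -97.  314.8] phi 1.4749 tilt [0.0009 0.0051] F [ 2.31 10.25 -1.98] M [ 2.17 -0.34  0.12] w 18.3
```

View pics/b8.png

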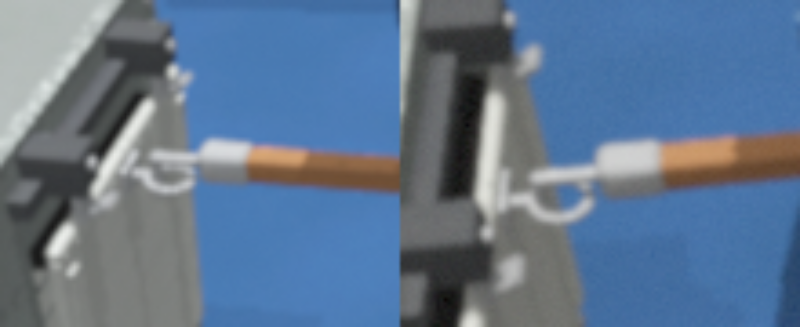

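```bash
python3 -m inch '[[-1.5,0,0,0,-0.004,0.002,10],[-1,0,0,0,-0.001,0,10]]'; python3 -c "
from h import *
togo([.526,-.008,.281],1.4726)"
```

```text
clock: 16.55
eef_pos: [0.5167, -0.0973, 0.3149]
eef_rot: [0.74, 0.672, 0.002, -0.001]
force: [1.2, 9.4, -1.9]
gripper_width: 0.0185
t 16.55 pos [516.7 -97.3 314.9] phi 1.4751 tilt [0.0016 0.0046] F [ 1.18  9.41 -1.88] M [ 2.25 -0.28  0.15] w 18.5
shift [89.6  0.7 34.4] rotvec [ 0.0011 -0.0048  0.0025]
```

```bash
python3 -m inch '[[-1.5,0,0,0,-0.004,0.002,10],[-1,0,0,0,-0.001,0,10]]'; python3 -c "
from h import *
togo([.526,-.008,.281],1.4726)"
```

```text
clock: 16.8
eef_pos: [0.5167, -0.0975, 0.3149]
eef_rot: [0.74, 0.672, 0.002, -0.001]
force: [1.2, 9.6, -2.0]
gripper_width: 0.0182
t 16.80 pos [516.7 -97.5 314.9] phi 1.4751 tilt [0.002  0.0044] F [ 1.21  9.58 -2.02] M [ 2.24 -0.3   0.1 ] w 18.2
shift [89.9  0.6 34.4] rotvec [ 0.0016 -0.0045  0.0025]
```

```bash
python3 -m inch '[[-2,0,0,0,-0.004,0.002,10],[-2,0,0,0,-0.001,0,10]]'; python3 -c "
from h import *
togo([.526,-.008,.281],1.4726)"
```

```text
clock: 17.05
eef_pos: [0.5165, -0.0988, 0.315]
eef_rot: [0.74, 0.673, 0.003, -0.001]
force: [1.8, 12.9, -2.4]
gripper_width: 0.0184
t 17.05 pos [516.5 -98.8 315. ] phi 1.4756 tilt [0.0025 0.0051] F [ 1.83 12.94 -2.35] M [ 2.67 -0.29  0.07] w 18.4
shift [91.1  0.7 34.4] rotvec [ 0.002  -0.0054  0.003 ]
```

```bash
python3 -m inch '[[-2,0,0,0,-0.003,0.002,10],[-2,0,0,0,-0.001,0,10]]'; python3 -c "
from h import *
togo([.526,-.008,.281],1.4726)"
```

```text
clock: 17.3
eef_pos: [0.5164, -0.0997, 0.3151]
eef_rot: [0.74, 0.673, 0.004, -0.002]
force: [2.4, 15.5, -1.7]
gripper_width: 0.0183
t 17.30 pos [516.4 -99.7 315.1] phi 1.4761 tilt [0.0034 0.0074] F [ 2.44 15.5  -1.68] M [ 3.01 -0.33  0.04] w 18.3
shift [92.   0.8 34.8] rotvec [ 0.0027 -0.0077  0.0035]
```

```bash
python3 -m inch '[[2,0,0,-0.003,0.003,0,10],[2,0,0,0,0.002,0,10],[2,0,0,0,0,0,10],[2,0,0,0,0,0,10],[0,0,0,0,0,0,10]]'; python3 - <<'E'
from h import *
togo([.526,-.008,.281],1.4726)
from workcell import snapshot
for n in ("scene","side"):
    s=snapshot(n); np.savez(n+"9.npz",**s); cv2.imwrite(f"pics/{n}9.png",s["pixels"][:,:,::-1])
a=cv2.imread("pics/scene9.png")[70:160,180:290]; b=cv2.imread("pics/side9.png")[85:175,150:260]
cv2.imwrite("pics/b9.png",cv2.resize(np.hstack([a,b]),(800,327)))
st()
E
```

```text
clock: 17.92
eef_pos: [0.5172, -0.0935, 0.3157]
eef_rot: [0.74, 0.672, 0.005, -0.0]
force: [-0.6, 0.4, -1.0]
gripper_width: 0.0186
t 17.93 pos [517.2 -93.5 315.7] phi 1.4746 tilt [0.0073 0.0075] F [-0.58  0.4  -0.97] M [-0.01  0.    0.01] w 18.6
shift [85.6  0.3 35.4] rotvec [ 0.0065 -0.0082  0.002 ]
t 18.02 pos [517.2 -93.5 315.7] phi 1.4746 tilt [0.0073 0.0076] F [-0.69  0.22 -1.57] M [ 0.03  0.01 -0.03] w 18.2
```

View pics/b9.png

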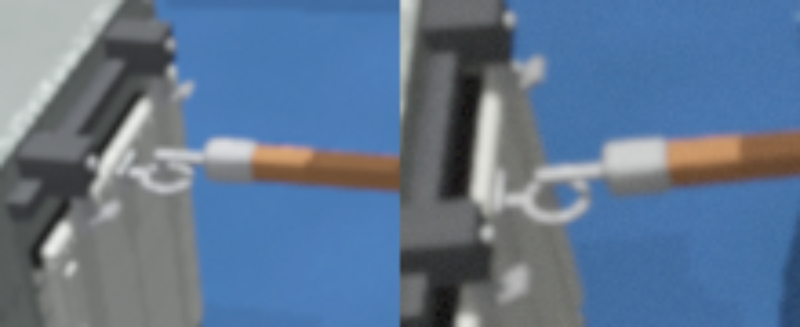

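```bash
python3 -m inch '[[3,0,-2,0.006,-0.007,0.001,10],[0,0,-6,0,0,0,10],[0,0,-6,0,0,0,10],[0,0,0,0,0,0,10]]'; python3 - <<'E'
from h import *
togo([.5175,-.0905,.36],1.4726)
E
```

```text
clock: 18.52
eef_pos: [0.5176, -0.0904, 0.331]
eef_rot: [0.741, 0.672, 0.0, 0.0]
force: [0.5, -0.4, -1.6]
gripper_width: 0.0187
t 18.52 pos [517.6 -90.4 331. ] phi 1.4736 tilt [0.0007 0.0005] F [ 0.45 -0.35 -1.64] M [0.02 0.08 0.  ] w 18.7
shift [ -0.1  -0.1 -29. ] rotvec [ 0.0006 -0.0005  0.001 ]
```

```bash
python3 -m inch '[[0,0,-10,0,0,0,10],[0,0,-12,0,0,0,10],[0,0,-12,0,0,0,10],[0,0,0,0,0,0,10]]'; python3 - <<'E'
from h import *
togo([.5638,.155,.36],1.6219)
from workcell import snapshot
for n in ("scene","side"):
    s=snapshot(n); cv2.imwrite(f"pics/{n}10.png",s["pixels"][:,:,::-1])
a=cv2.imread("pics/scene10.png")[70:160,180:290]; b=cv2.imread("pics/side10.png")[85:175,150:260]
cv2.imwrite("pics/b10.png",cv2.resize(np.hstack([a,b]),(800,327)))
E
```

```text
clock: 19.02
eef_pos: [0.5177, -0.0906, 0.3681]
eef_rot: [0.741, 0.672, 0.001, 0.001]
force: [0.1, -0.3, -1.8]
gripper_width: 0.0184
t 19.02 pos [517.7 -90.6 368.1] phi 1.4734 tilt [0.0018 0.0001] F [ 0.11 -0.26 -1.84] M [ 0.03  0.01 -0.02] w 18.4
shift [248.9  22.    8.2] rotvec [ 1.800e-03 -1.000e-04 -1.485e-01]
```

View pics/b10.png

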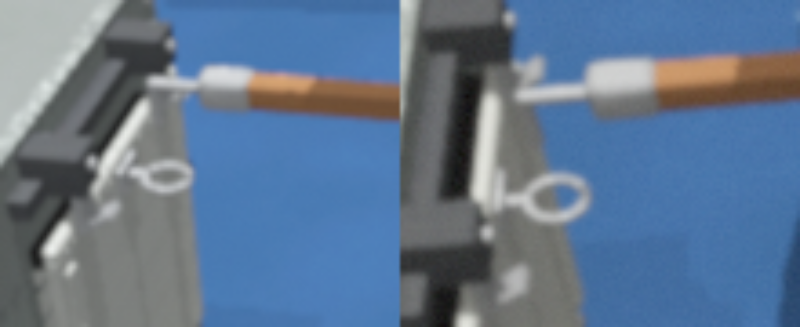

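```bash
python3 -m inch '[[20,2,0,0,0,0,10],[40,4,0,0,0,0,10],[45,4,0,0,0,-0.05,10],[45,3,0,0,0,-0.05,10],[40,3,0,0,0,-0.04,10],[20,2,0,0,0,0,10],[0,0,0,0,0,0,10],[0,0,0,0,0,0,10]]'; python3 - <<'E'
from h import *
togo([.5655,.155,.30],1.6219)
E
```

```text
clock: 20.12
eef_pos: [0.547, 0.1235, 0.3624]
eef_rot: [0.691, 0.723, -0.002, -0.003]
force: [-0.3, 0.8, -1.9]
gripper_width: 0.0185
t 20.12 pos [547.  123.5 362.4] phi 1.6162 tilt [-0.007   0.0005] F [-0.31  0.78 -1.93] M [ 0.03 -0.01 -0.04] w 18.5
shift [30.6 20.3 62.3] rotvec [-0.007  -0.0009 -0.0057]
```

```bash
python3 -m inch '[[15,10,0,-0.007,0,-0.005,10],[14,9,20,0,0,0,10],[2,2,30,0,0,0,10],[0,0,40,0,0,0,10],[0,0,40,0,0,0,10],[0,0,30,0,0,0,10],[0,0,0,0,0,0,10],[0,0,0,0,0,0,10]]'; python3 - <<'E'
from h import *
np.set_printoptions(precision=4,suppress=True)
togo([.566,.155,.147],1.6219)
from workcell import snapshot
for n in ("wrist","side","scene"):
    s=snapshot(n); np.savez(n+"11.npz",**s); cv2.imwrite(f"pics/{n}11.png",s["pixels"][:,:,::-1])
E
```

```text
clock: 21.12
eef_pos: [0.5719, 0.1559, 0.1989]
eef_rot: [0.691, 0.723, 0.003, 0.001]
force: [0.3, -0.6, -0.3]
gripper_width: 0.0184
t 21.12 pos [571.9 155.9 198.9] phi 1.6152 tilt [0.0054 0.002 ] F [ 0.33 -0.57 -0.32] M [ 0.08 -0.    0.03] w 18.4
shift [-0.7 -6.2 51.8] rotvec [ 0.0055 -0.0018 -0.0067]
```

View pics/side11.png

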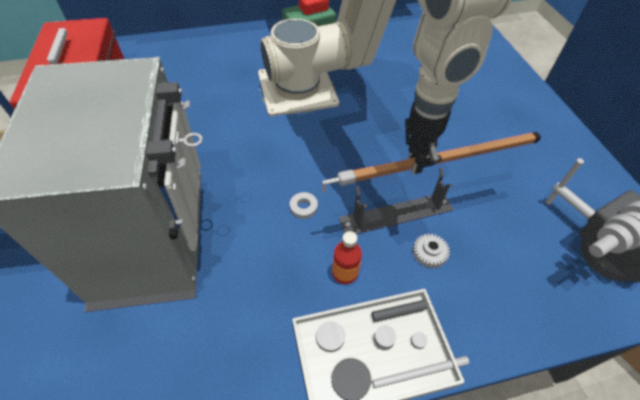

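View pics/wrist11.png

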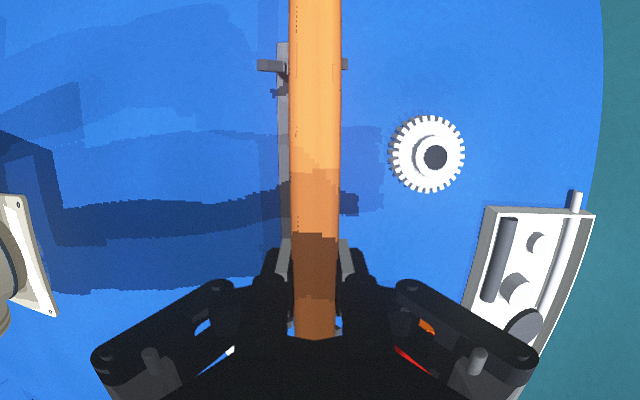

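```bash
python3 -m inch '[[-1,-6,15,0.0055,-0.002,-0.006,10],[0,0,20,0,0,0,10],[0,0,5,0,0,0,10],[0,0,0,0,0,0,10],[0,0,0,0,0,0,10]]'; python3 - <<'E'
from h import *
np.set_printoptions(precision=4,suppress=True)
togo([.566,.155,.127],1.6219)
for n in ("scene","side"):
    s=dict(np.load(n+"11.npz")); P=pts(s); hsv=cv2.cvtColor(s["pixels"],cv2.COLOR_RGB2HSV)
    m=(hsv[...,0]<20)&(hsv[...,1]>100)&(P[...,2]>0.15)&(P[...,2]<0.28)&(P[...,0]>0.45)&(P[...,0]<.65)&(P[...,1]<.5)
    Q=P[m]
    for a,b in((0.02,.08),(.2,.3),(.3,.4)):
        q=Q[(Q[:,1]>a)&(Q[:,1]<b)]; print(n,len(q),np.median(q,0),np.percentile(q[:,2],80))
E
```

```text
clock: 21.9
eef_pos: [0.5657, 0.1546, 0.1589]
eef_rot: [0.689, 0.725, 0.001, 0.001]
force: [-0.4, -0.3, -1.8]
gripper_width: 0.0185
t 21.90 pos [565.7 154.6 158.9] phi 1.6223 tilt [ 0.0031 -0.    ] F [-0.39 -0.33 -1.8 ] M [ 0.05  0.07 -0.01] w 18.5
shift [ 0.4  0.3 31.9] rotvec [0.0031 0.0002 0.0004]
scene 221 [0.5841 0.0494 0.2155] 0.21805785317185392
scene 335 [0.5752 0.2502 0.2164] 0.21839371581978428
scene 315 [0.5706 0.3466 0.2169] 0.21861915310423358
side 248 [0.5828 0.0477 0.2153] 0.2169190809196587
side 285 [0.5733 0.2563 0.2164] 0.21770234116303758
side 316 [0.5696 0.3492 0.2167] 0.218017412383213
```

```bash
python3 -m inch '[[0,0.5,15,0.003,0,0.0004,10],[0,0,10,0,0,0,10],[0,0,4,0,0,0,10],[0,0,0,0,0,0,10],[0,0,0,0,0,0,10]]'; python3 - <<'E'
from h import *
togo([.5662,.155,.0872],1.6219)
E
```

```text
clock: 22.52
eef_pos: [0.5665, 0.1546, 0.1282]
eef_rot: [0.689, 0.725, 0.0, 0.0]
force: [0.3, -0.2, -1.8]
gripper_width: 0.0186
t 22.52 pos [566.5 154.6 128.2] phi 1.6219 tilt [ 0.0005 -0.0002] F [ 0.29 -0.22 -1.81] M [0.06 0.01 0.01] w 18.6
shift [ 0.4 -0.3 41. ] rotvec [ 0.0005  0.0002 -0.    ]
```

```bash
python3 -m inch '[[0,0,10,0,0,0,10],[0,0,10,0,0,0,10],[0,0,8,0,0,0,10],[0,0,0,0,0,0,10],[0,0,0,0,0,0,10]]'; python3 - <<'E'
from h import *
togo([.5662,.155,.0872],1.6219)
E
```

```text
clock: 23.15
eef_pos: [0.5665, 0.1546, 0.0982]
eef_rot: [0.689, 0.725, 0.0, 0.0]
force: [-0.0, 0.2, -1.4]
gripper_width: 0.0182
t 23.15 pos [566.5 154.6  98.2] phi 1.6219 tilt [ 0.0004 -0.0002] F [-0.02  0.15 -1.41] M [0.05 0.03 0.  ] w 18.2
shift [ 0.4 -0.3 11. ] rotvec [ 0.0004  0.0002 -0.    ]
```

```bash
python3 -m inch '[[0,-0.3,5,0,0,0,10],[0,0,4,0,0,0,10],[0,0,1,0,0,0,10],[0,0,0,0,0,0,10]]'; python3 - <<'E'
from h import *
togo([.5662,.155,.0872],1.6219)
E
```

```text
clock: 23.65
eef_pos: [0.5665, 0.1546, 0.088]
eef_rot: [0.689, 0.725, 0.0, 0.001]
force: [-1.2, 0.3, -1.7]
gripper_width: 0.0184
t 23.65 pos [566.5 154.6  88. ] phi 1.6219 tilt [ 0.0013 -0.0001] F [-1.23  0.35 -1.7 ] M [-0.01 -0.02  0.01] w 18.4
shift [ 0.4 -0.3  0.8] rotvec [ 0.0013  0.0002 -0.    ]
```

```bash
python3 -m inch '[[0,0,1,0,0,0,10],[0,0,0,0,0,0,10],[0,0,0,0,0,0,10]]' 30; python3 -c "
from h import *
st()"; python3 -m inch '[[0,0,0,0,0,0,24],[0,0,0,0,0,0,30],[0,0,0,0,0,0,45],[0,0,0,0,0,0,85],[0,0,0,0,0,0,85],[0,0,0,0,0,0,85],[0,0,0,0,0,0,85]]'; python3 -c "
from h import *
st()"
```

```text
clock: 24.02
eef_pos: [0.5667, 0.1547, 0.0875]
eef_rot: [0.689, 0.725, 0.001, 0.001]
force: [-0.5, -0.5, -1.8]
gripper_width: 0.0186
t 24.02 pos [566.7 154.7  87.5] phi 1.6220 tilt [0.0022 0.    ] F [-0.52 -0.48 -1.8 ] M [ 0.08 -0.04 -0.02] w 18.6
clock: 24.9
eef_pos: [0.5671, 0.1547, 0.0879]
eef_rot: [0.689, 0.725, 0.001, 0.001]
force: [1.0, -0.7, 0.2]
gripper_width: 0.085
t 24.90 pos [567.1 154.7  87.9] phi 1.6219 tilt [0.0033 0.0001] F [ 1.03 -0.73  0.2 ] M [0.   0.03 0.03] w 85.0
```

Released; retract straight up and look.

```bash
python3 -m inch '[[0,0,-15,0,0,0,85],[0,0,-30,0,0,0,85],[0,0,-40,0,0,0,85],[0,0,-50,0,0,0,85],[0,0,-50,0,0,0,85],[0,0,0,0,0,0,85],[0,0,0,0,0,0,85]]'; python3 - <<'E'
from h import *
np.set_printoptions(precision=4,suppress=True)
st()
from workcell import snapshot
for n in ("wrist","side","scene"):
    s=snapshot(n); np.savez(n+"12.npz",**s); cv2.imwrite(f"pics/{n}12.png",s["pixels"][:,:,::-1])
    if n!="wrist":
        o=dict(np.load(n+"0.npz"))
        for nm,q in (("before",o),("after",s)):
            P=pts(q); hsv=cv2.cvtColor(q["pixels"],cv2.COLOR_RGB2HSV)
            m=(hsv[...,0]<20)&(hsv[...,1]>100)&(P[...,2]>0.08)&(P[...,2]<0.13)&(P[...,0]>0.5)&(P[...,0]<.63)
            Q=P[m];Q=Q[Q[:,1]>0]
            print(n,nm,[np.round(np.median(Q[(Q[:,1]>a)&(Q[:,1]<a+.06)],0),4) for a in(.02,.1,.2,.3,.38)],np.percentile(Q[:,1],[.5,99.5]))
E
```

```text
clock: 25.78
eef_pos: [0.5656, 0.1546, 0.2844]
eef_rot: [0.689, 0.725, 0.002, 0.002]
force: [-0.4, 0.6, -0.6]
gripper_width: 0.0847
t 25.77 pos [565.6 154.6 284.4] phi 1.6219 tilt [0.0065 0.0005] F [-0.39  0.56 -0.61] M [ 0.01  0.02 -0.03] w 84.7
side before [array([0.5743, 0.0485, 0.1042]), array([0.5705, 0.1299, 0.1047]), array([0.5666, 0.2332, 0.1043]), array([0.561, 0.33 , 0.105]), array([0.5575, 0.4104, 0.1052])] [0.0188 0.4524]
side after [array([0.5766, 0.0486, 0.1043]), array([0.5734, 0.1304, 0.1045]), array([0.5691, 0.2335, 0.1044]), array([0.5631, 0.3293, 0.105 ]), array([0.5585, 0.4097, 0.1051])] [0.0186 0.4514]
scene before [array([0.5758, 0.0516, 0.1049]), array([0.572 , 0.1291, 0.1047]), array([0.5673, 0.2312, 0.1051]), array([0.5631, 0.3285, 0.1042]), array([0.559 , 0.4103, 0.1048])] [0.0158 0.4479]
scene after [array([0.578 , 0.053 , 0.1051]), array([0.5753, 0.1309, 0.1044]), array([0.5697, 0.2312, 0.1045]), array([0.5645, 0.331 , 0.1049]), array([0.5604, 0.4101, 0.1053])] [0.0156 0.4487]
```

View pics/side12.png

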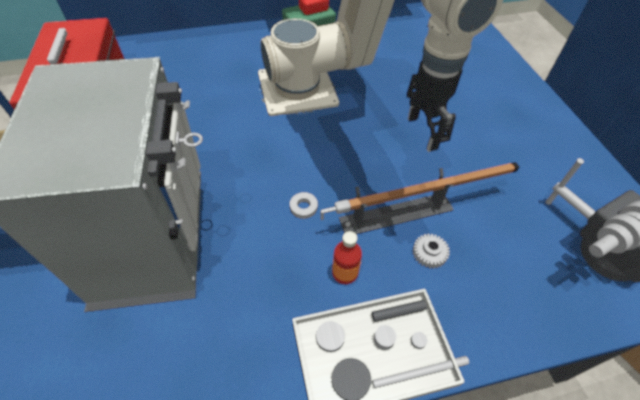

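View pics/scene12.png

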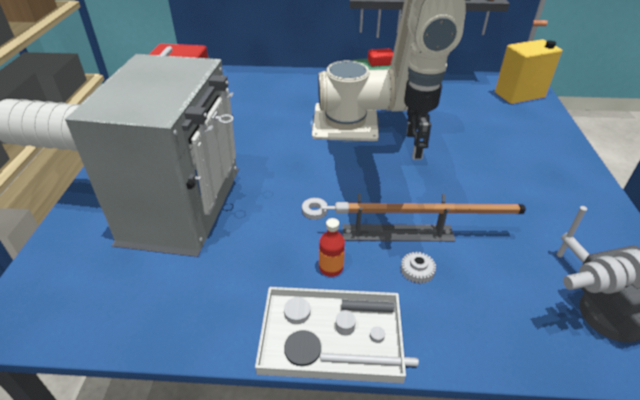

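```bash
python3 - <<'E'
from h import *
np.set_printoptions(precision=4,suppress=True)
E=[]
S=[dict(np.load(n+"12.npz")) for n in("scene","side")]
for s,(u0,u1,v0,v1) in ((S[0],(212,240,108,130)),(S[1],(180,208,128,152))):
    g=s["pixels"].min(-1)[v0:v1,u0:u1]; b=cv2.resize(g,None,fx=8,fy=8,interpolation=cv2.INTER_CUBIC)
    for th in (125,140,155,170):
        cs,h=cv2.findContours((b>th).astype(np.uint8),cv2.RETR_CCOMP,cv2.CHAIN_APPROX_NONE)
        r=[cv2.fitEllipse(c) for c,hh in zip(cs,h[0]) if hh[3]>=0 and len(c)>40]
        if len(r)==1: p=((r[0][0][0]+.5)/8-.5+u0,(r[0][0][1]+.5)/8-.5+v0); print(th,p,np.array(r[0][1])/8); break
    E.append(p)
X,e=tri(S[0],E[0],S[1],E[1]); d=X-np.array([.5144,-.2151,.2794]); print(X,e,d,"in",d@[-.098,-.995,0])
E
```

```text
125 (225.56109523773193, 118.039137840271) [2.6833 6.9684]
125 (192.8304319381714, 138.83887004852295) [ 6.8881 11.7179]
[ 0.5098 -0.2955  0.3173] 0.0017918790018381164 [-0.0046 -0.0804  0.0379] in 0.08041409817697892
```

```bash
python3 - <<'E'
from h import *
a=cv2.imread("pics/scene12.png")[70:200,180:260]; b=cv2.imread("pics/side12.png")[75:205,140:220]
cv2.imwrite("pics/b12.png",cv2.resize(np.hstack([a,b]),(738,600),interpolation=cv2.INTER_CUBIC))
E
```

```text
(no output)
```

View pics/b12.png

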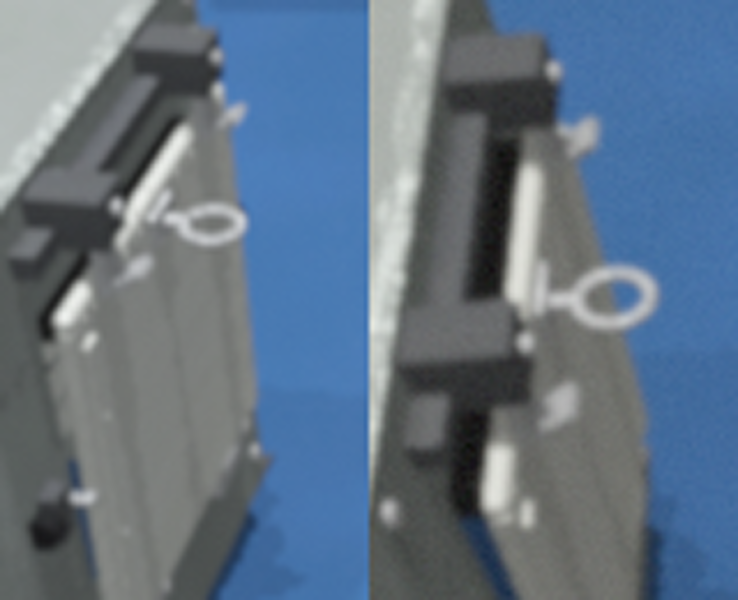

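```bash
python3 -c "
from workcell import close_job
print(close_job())"
```

```text
the job is handed in; nothing more can be done
None
```

The flap is shut and appears latched, the pole is back on its rests, and the job is handed in at about 26 s on the clock. I hooked the eye with the pole, swung the flap along its arc and pressed it home, then unhooked, laid the pole back and let go.

- **Press:** the highest force I read while pressing was about 16 N, under the 23 N that bends the flap. I read it only between moves, so a brief higher peak is possible.
- **Latch:** when I backed off, the hook force fell to zero and the flap stayed shut. The last pictures show both latch noses in front of the panel.
- **Flap angle:** my camera estimate is rough, about 0.07 from one reading and 0.03 from the pole's travel, against the 0.065 limit. I judged it caught because the flap holds against its stays and strip, not from that angle.
- **Pole:** it lies level in both forks, about 2–3 mm sideways from where it started and within about 1 mm along its length.
- **Bystanders:** the gear, bottle and bearing look unmoved in the last pictures. I compared them by eye only and did not measure them.

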